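Shut the bread tin and push it into line

ROBOT

A 7-joint arm with a two-finger parallel gripper is mounted at the origin on the work surface. World frame = base frame: x ahead of the robot, y to its left, z up, the work surface at z = 0. Lengths are in m, angles in rad, forces in N, time in s.
With the tool pointing down it reaches from about 0.4 to 0.85 m from the base axis. Payload 10.4 kg.
Tool frame: the origin (TCP) lies on the centre line of the jaws, within the pads' length; the fingertips stand 8 mm ahead of it and the grasp point (between the pads) lies 11 mm behind it (r.finger_overhang is the distance from the TCP to the fingertips, in m); z points along the fingers, y is the line along which they close (so a half turn about z gives the same grasp; the last joint's range is limited). The gripper opens to 87 mm and grips with 3 to 60 N. Pads are 19 mm wide; open, the fingers measure 117 mm over their backs; the gripper's body (75 mm by 190 mm) begins 51 mm behind the grasp point.
Start: joints at [1.296, 0.332, -0.065, 1.46, 0.022, 1.35, -0.088], TCP at [0.156, -0.605, 0.231] pointing down, gripper open.
Joint ranges: [-2.6, 2.6], [-0.5, 2.12], [-1.47, 1.34], [0.16, 2.42], [-1.27, 4.41], [0.06, 2.06], [-2.6, 2.6]. Speed limits (rad/s): [2.22, 2.22, 2.79, 2.79, 3.14, 3.14, 3.14].

INTERFACE

Orientations are given as a unit quaternion [x, y, z, w].
In Python, from bench import r, vision gives the robot as it stands.
- The arm moves only by the tool drive_tool, never from a script. Its argument "series" is a list of rows, each a list of 2 entries, a list of its own where there are three numbers: the shift along the world's x, y, z in cm, then the turn about the world's z in degrees. A call has exactly 10 rows; each row shifts and turns the commanded pose from where the row before left it; what a row does not reach is not made up. A row lasts 1/8 s, in which the tool goes at most 62.5 mm and 10.7 degrees, less where a joint would pass 70% of its speed; a pose out of reach is approached as far as the arm can. A call with a gripper value outside its range is refused whole. "hand" is the closure, from 0 (fully open) to 1 (shut), set as the call begins (left out, the last holds). The fingers move at their own pace and stop on an object; "newtons" is the grip in N (left out, the last holds). Time passes only in rows, so rows that do not move let the fingers close, or fill a call up. It gives the time, the measured TCP pose, the force, the opening and the grip force at its end, in the units of the state.
- r.read_state(): the state, without advancing time (a new reading comes with each control period).
- vision.camera(name): name is "scene" or "top" or "wrist"; returns a dict with "color" (480x640x3 uint8, red, green, blue), "intrinsics" (3x3 intrinsics, pixels), "R" (3x3) and "t" (3): a world point X has camera coordinates R X + t; the wrist camera has in their place "mount" (4x4, takes a point from camera to tool coordinates, whose origin is the TCP and whose axes are the flange's). Camera axes: x right, y down, z forward; pixel columns grow to the right and rows downward; lengths in m; the calibration is good to about 2 mm. The wrist camera is an equidistant fisheye: a pixel r from the principal point sees the ray r / f radians off the axis. A picture is of the moment at which its call begins: read the wrist's pose just before it. There is no depth.
- r.close_job(): hands the job in; it is judged then, once.
The state is a dict: "time": time; "joint_positions": joint angles; "joint_vel": joint speeds; "joint_torque": joint torques, N m; "ee_pos": TCP position; "eef_rot": TCP orientation; "ft_force": force on the tool from outside, world axes, zero at the start; "torque": the same for the moment, N m; "width": finger opening in m; "grip_force": force on a finger pad.
Only numpy, scipy, OpenCV 4.12 (cv2) and the standard library are available. Lean on these libraries where they do the work, as an engineer would, in place of code of your own. Each camera call takes 0.05 s, during which the arm holds its last target. There are 200 camera calls.

TASK

One lidded bread tin on the baking tray stands out in front of the row with its lid part-way open. Get it ready for the rack: slide its lid fully shut and push the tin along the tray into the middle of the gap in the row, square with its neighbours and right up against the tray's raised back edge. Only push with the fingers, do not grip, lift or tip the tin, and leave everything else where it stands.

Things in the scene. Friction and masses are not known exactly. Their poses are not given: they have to be found in the camera images.
- tray: Fixed dark steel baking tray, 400 mm (its x) by 600 mm (its y), lying on the bench, turned a little. Origin: centre of its underside; x points away from the robot to the raised back edge, y along the row of tins. The floor's upper face is 3 mm above the origin. Back edge and both side edges are raised to 20 mm (bead to 23 mm); the back edge's inner face is at x = +197 mm, the side edges' inner faces at y = +-297 mm. The front edge is flat.
- tin: The tin to deal with: open-topped steel bread tin with a sliding lid, standing loose on the tray, empty, 0.4 to 0.65 kg with its lid; it slides easily on the tray (friction about 0.35). Tin 140 mm long (its x), 84 mm wide (its y), 70 mm high; 91 mm wide and 73 mm high over the lid. Origin: centre of its underside; z up; +x is the far end, which comes against the tray's back edge (end face at x = +70 mm), -x is the end over which the lid slides out.
- lid (a joint): How far the tin's lid is open, in m: 0 is shut (its stop), growing as the lid slides out towards the tin's -x (at most 0.10). It moves stiffly against about 1 N and stays where it is left. The lid is a sheet-steel cover 143 mm long and 91 mm wide whose edges are folded down over the tin's rim at both sides and at the -x end.
- lid_end (a point): Middle of the outer face of the lid's folded-down -x end, a flat upright lip 91 mm wide from 58 to 73 mm above the tin's underside. Shut, it is at x = -73 mm, z = 66 mm in the tin's frame; open, it is further out by the joint's value.
- tin_left: Neighbour in the row to the left of the gap (+y), a bread tin of the same kind and size with its lid shut (143 mm from x = -73 to +70 mm, 91 mm wide, 73 mm high), loose, its far end at the tray's back edge. Origin: centre of its underside; x along its length away from the robot, y to the left, z up. Leave it.
- tin_right: Neighbour to the right of the gap (-y), the same kind of tin, origin and axes as tin_left, its centre 232 to 245 mm from that of tin_left. Leave it.
- tin_end: A further shut bread tin of the same kind, at one end of the row (left or right). Origin: centre of its underside. Leave it.
- mould: Small round steel brioche mould, 82 mm across and 45 mm high, at the other end of the row. Origin: centre of its underside. Leave it.
- cutter: Round steel pastry cutter ring, 60 mm across and 45 mm high, on the front part of the tray at one side. Origin: centre of its underside. Leave it.
- scraper: Dough scraper, steel blade 98 by 118 mm with a wooden grip along one edge, 24 mm high, lying on the front part of the tray at the other side. Origin: underside, middle. Leave it.
- rolling_pin: Wooden rolling pin, 420 mm long and 60 mm thick, lying on the bench to the left. Origin: underside, middle. Leave it.
- jar: Glass jar with a steel cap, 72 mm across and 100 mm high, on the bench to the right. Origin: centre of its underside. Leave it.
Not all that is in view belongs to the job. What is shaped like the tin_right but red is not meant.

How it is judged:
By the outcome, as a careful person would: the job done as asked, in the order asked, and still so for the second after the job is handed in, with the robot touching nothing.
It also fails if it takes over 72 s, if anything falls off the work surface, if the arm or the gripper's body presses on something with over 40 N, if the wrist force passes 120 N, or if a joint passes its speed limit or range.

## Working session

There is one attempt and no reset: what is moved stays moved. The work goes in short steps, Python scripts to look and compute and a tool call to move; the robot and the scene stay as the last step left them, time stands still between calls to the robot, and variables do not carry over. Pictures are saved under pics/ and viewed, at most 10 in all, crops included, and the job is handed in when it is done.

Besides the shell and the picture viewer there is one more tool, called after "Request:" as name([rows], argument=value, ...), one row to a line, values as JSON. drive_tool: Moves the arm, as the interface text tells. Its arguments: {"type":"object","properties":{"series":{"type":"array"},"hand":{"type":"number"},"newtons":{"type":"number"}},"required":["series"]}

```bash
mkdir -p pics; ls; cat > h.py <<'E'
from bench import r, vision
import cv2, numpy as np
def snap(n,f):
    c=vision.camera(n); cv2.imwrite(f'pics/{f}.png',c['color'][:,:,::-1]); np.savez(f'pics/{f}.npz',**c); return c
def ray(c,u,v,z):
    K,R,t=[np.array(c[k]) for k in('intrinsics','R','t')]
    d=R.T@np.linalg.solve(K,[u,v,1.]); o=-R.T@t
    return o+d*(z-o[2])/d[2]
def proj(c,X):
    K,R,t=[np.array(c[k]) for k in('intrinsics','R','t')]
    p=K@(R@np.array(X)+t); return p[:2]/p[2]
E
python3 - <<'E'
from h import *
s=r.read_state();print({k:s[k] for k in('time','ee_pos','eef_rot','width','ft_force')},r.finger_overhang)
for n in('top','scene'):
    c=snap(n,n+'0');print(n,-np.array(c['R']).T@c['t'])
E
```

```text
pics
{'time': 0.0, 'ee_pos': array([ 0.15559117, -0.60491099,  0.22973561]), 'eef_rot': array([ 9.92086441e-01,  1.25554564e-01, -1.33263447e-04, -7.26090587e-04]), 'width': 0.08697431380976103, 'ft_force': array([ 0.4294526 , -0.23024917, -0.67741134])} 0.008
top [0.41067639 0.00595265 1.49105559]
scene [ 1.37706828 -0.00290564  0.84322226]
```

View pics/top0.png

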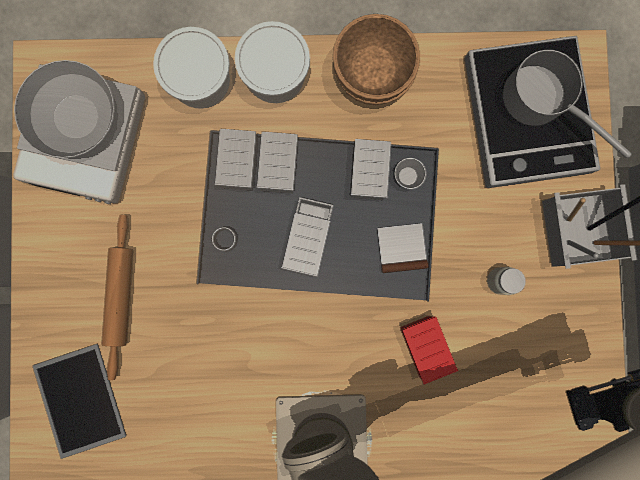

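View pics/scene0.png

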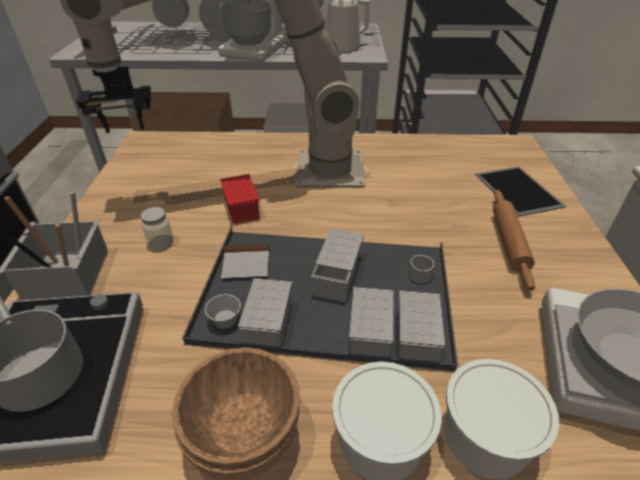

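The top view shows the target tin at (308,237): it stands in front of the row, its far end is open at (315,208), and its lid sticks out towards the robot. Things that could be mistaken for it are tin_left (277,161), tin_right (371,168), tin_end (236,158), the red tin (428,349) and the scraper (401,246). I choose (308,237) and check it in one close crop.

```bash
python3 - <<'E'
from h import *
c=dict(np.load('pics/top0.npz'));im=c['color'];g=cv2.cvtColor(im,cv2.COLOR_RGB2GRAY)
cv2.imwrite('pics/crop1.png',cv2.resize(im[120:310,190:450,::-1],None,fx=3,fy=3,interpolation=cv2.INTER_CUBIC))
m=((g>135)&(np.ptp(im.astype(int),axis=2)<40)).astype(np.uint8)
m=cv2.morphologyEx(m,cv2.MORPH_CLOSE,np.ones((3,3)))
for k in cv2.findContours(m,cv2.RETR_EXTERNAL,cv2.CHAIN_APPROX_NONE)[0]:
    x,y,w,h=cv2.boundingRect(k)
    if cv2.contourArea(k)<300 or not(195<x<440 and 120<y<300):continue
    p=np.array([ray(c,u,v,.076)[:2] for u,v in k[:,0]]).astype(np.float32)
    R=cv2.minAreaRect(p);print((x,y,w,h),np.round(R[0],4),np.round(R[1],4),round(R[2],2))
    print(np.round(cv2.boxPoints(R),3).tolist())
E
```

```text
(378, 223, 48, 41) [ 0.4996 -0.2095] [0.0904 0.1123] 4.74
[[0.44999998807907104, -0.15700000524520874], [0.45899999141693115, -0.26899999380111694], [0.5490000247955322, -0.2619999945163727], [0.5400000214576721, -0.15000000596046448]]
(281, 198, 52, 78) [0.5227 0.0259] [0.0912 0.1828] 75.52
[[0.4230000078678131, 0.004999999888241291], [0.6000000238418579, -0.04100000113248825], [0.6230000257492065, 0.04699999839067459], [0.44600000977516174, 0.09300000220537186]]
(351, 139, 40, 59) [ 0.6922 -0.1381] [0.0897 0.1426] 84.19
[[0.6169999837875366, -0.17499999701976776], [0.7590000033378601, -0.1899999976158142], [0.7680000066757202, -0.10100000351667404], [0.6259999871253967, -0.0860000029206276]]
(257, 132, 40, 58) [0.7157 0.0977] [0.0898 0.1425] 84.32
[[0.6399999856948853, 0.05999999865889549], [0.7820000052452087, 0.04600000008940697], [0.7910000085830688, 0.13500000536441803], [0.6489999890327454, 0.14900000393390656]]
(215, 129, 40, 58) [0.7252 0.203 ] [0.0895 0.1426] 84.36
[[0.6499999761581421, 0.16500000655651093], [0.7919999957084656, 0.1509999930858612], [0.8009999990463257, 0.2409999966621399], [0.6589999794960022, 0.2549999952316284]]
```

View pics/crop1.png

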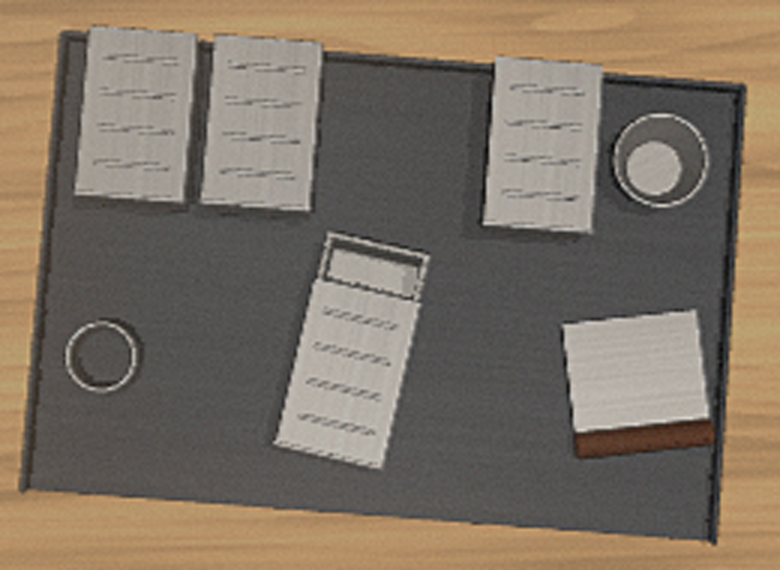

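The crop confirms the choice. The tin's lid is about 40 mm open, its dark opening is at the far end, and the gap between tin_left and tin_right is clear. Lid rectangles measure 90 x 143 mm, which matches the given sizes. I approach with the jaws half closed, so the two fingertips push on the lid's lip.

Request:
drive_tool([
  [[2.7, 2.6, 0], -2.9],
  [[2.7, 2.6, 0], -2.9],
  [[2.7, 2.6, 0], -2.9],
  [[2.7, 2.6, 0], -2.9],
  [[2.7, 2.6, 0], -2.9],
  [[2.7, 2.6, 0], -2.9],
  [[2.7, 2.6, 0], -2.9],
  [[2.7, 2.6, 0], -2.9],
  [[2.7, 2.6, 0], -2.9],
  [[2.7, 2.6, 0], -2.9],
], hand=0.43)

```text
time: 1.35
ee_pos: [0.4264, -0.3443, 0.2303]
eef_rot: [0.992, -0.128, -0.0, -0.0]
ft_force: [0.4, -0.1, -0.1]
width: 0.0497
grip_force: 0.0
```

Request:
drive_tool([
  [[-0.3, 4.0, 0], 0],
  [[-0.3, 4.0, 0], 0],
  [[-0.3, 4.0, 0], 0],
  [[-0.3, 4.0, 0], 0],
  [[-0.3, 4.0, 0], 0],
  [[-0.3, 4.0, 0], 0],
  [[-0.3, 4.0, 0], 0],
  [[-0.3, 4.0, 0], 0],
  [[0, 4.0, 0], 0],
  [[0, 4.0, 0], 0],
])

```text
time: 2.6
ee_pos: [0.4013, 0.0559, 0.2304]
eef_rot: [0.992, -0.127, -0.0, 0.0]
ft_force: [0.4, -0.2, -0.0]
width: 0.0494
grip_force: 0.0
```

Request:
drive_tool([
  [[0, 0, -2.2], 0],
  [[0, 0, -2.2], 0],
  [[0, 0, -2.2], 0],
  [[0, 0, -2.2], 0],
  [[0, 0, -2.2], 0],
  [[0, 0, -2.2], 0],
  [[0, 0, -2.2], 0],
  [[0, 0, -2.2], 0],
  [[0, 0, 0], 0],
  [[0, 0, 0], 0],
])

```text
time: 3.85
ee_pos: [0.402, 0.0548, 0.0552]
eef_rot: [0.992, -0.127, 0.0, -0.0]
ft_force: [0.0, 0.4, -0.1]
width: 0.0496
grip_force: 0.0
```

```bash
python3 - <<'E'
from h import *
s=r.read_state();print(s['ee_pos'],s['ft_force'])
c=snap('wrist','w1')
print(c['intrinsics'],c['mount'])
E
```

```text
[0.40200444 0.05481091 0.05520632] [ 0.04390408  0.44979896 -0.05223318]
[[371.64829954   0.         321.40783145]
 [  0.         371.64829954 242.65990816]
 [  0.           0.           1.        ]] [[-5.88760112e-04 -9.55663644e-01 -2.94459934e-01  8.26303732e-02]
 [ 9.99999702e-01 -4.15888411e-04 -6.49699605e-04 -2.88955336e-04]
 [ 4.98431818e-04 -2.94460229e-01  9.55663605e-01 -1.53657894e-01]
 [ 0.00000000e+00  0.00000000e+00  0.00000000e+00  1.00000000e+00]]
```

View pics/w1.png

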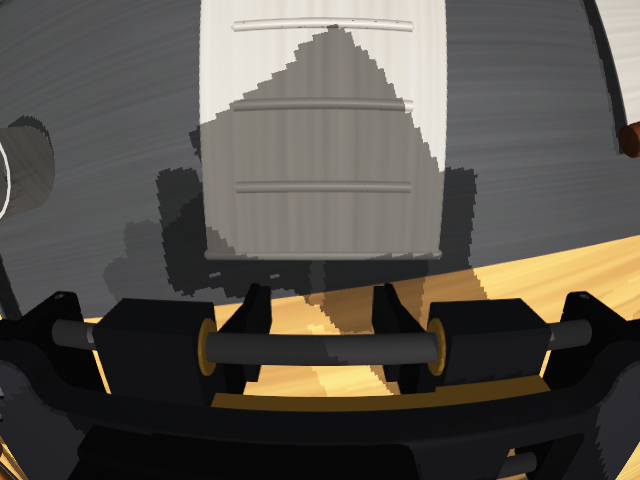

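The wrist view shows the lid's near lip at row 257, columns 207–440. It is parallel to the two fingers (columns 260 and 385) and centred between them. I start closing the lid slowly along the tin's axis.

Request:
drive_tool([
  [[0.48, -0.125, 0], 0],
  [[0.48, -0.125, 0], 0],
  [[0.48, -0.125, 0], 0],
  [[0.48, -0.125, 0], 0],
  [[0.48, -0.125, 0], 0],
  [[0.48, -0.125, 0], 0],
  [[0.3, -0.075, 0], 0],
  [[0.3, -0.075, 0], 0],
  [[0.3, -0.075, 0], 0],
  [[0.3, -0.075, 0], 0],
])

```text
time: 5.15
ee_pos: [0.4426, 0.0441, 0.0545]
eef_rot: [0.992, -0.127, -0.0, 0.0]
ft_force: [-1.1, 0.7, 0.4]
width: 0.0496
grip_force: 0.5
```

Request:
drive_tool([
  [[0.2, -0.05, 0], 0],
  [[0.2, -0.05, 0], 0],
  [[0.2, -0.05, 0], 0],
  [[0.2, -0.05, 0], 0],
  [[0.2, -0.05, 0], 0],
  [[0.2, -0.05, 0], 0],
  [[0.2, -0.05, 0], 0],
  [[0.2, -0.05, 0], 0],
  [[0.2, -0.05, 0], 0],
  [[0.2, -0.05, 0], 0],
])

```text
time: 6.4
ee_pos: [0.4627, 0.0392, 0.0546]
eef_rot: [0.992, -0.127, -0.0, 0.0]
ft_force: [-2.8, 0.0, -0.8]
width: 0.0498
grip_force: 1.5
```

```bash
cat >> h.py <<'E'
def tin(f):
    """target's light blob in the top view: lid/rim corners at z=.075"""
    c=snap('top',f);im=c['color'];g=cv2.cvtColor(im,cv2.COLOR_RGB2GRAY)
    m=((g>135)&(np.ptp(im.astype(int),axis=2)<40)).astype(np.uint8)
    m=cv2.morphologyEx(m,cv2.MORPH_CLOSE,np.ones((3,3)))
    for k in cv2.findContours(m,cv2.RETR_EXTERNAL,cv2.CHAIN_APPROX_NONE)[0]:
        x,y,w,h=cv2.boundingRect(k)
        if cv2.contourArea(k)<200 or not(195<x<440 and 120<y<300):continue
        p=np.array([ray(c,u,v,.076)[:2] for u,v in k[:,0]]).astype(np.float32)
        R=cv2.minAreaRect(p);print((x,y,w,h),np.round(R[0],4),np.round(R[1],4),round(R[2],2))
E
python3 - <<'E'
from h import *
s=r.read_state();print(s['ee_pos'],s['ft_force'])
tin('top1'); snap('wrist','w2')
a=cv2.imread('pics/top1.png')[110:320,180:460];b=cv2.imread('pics/w2.png')
cv2.imwrite('pics/c2.png',np.hstack([cv2.resize(a,(400,300)),cv2.resize(b,(400,300))]))
E
```

```text
[0.46267282 0.03916283 0.05457461] [-2.78215956  0.01707759 -0.79080116]
(280, 240, 33, 24) [0.4857 0.0586] [0.0383 0.0804] 18.35
(378, 223, 48, 41) [ 0.4998 -0.2095] [0.0905 0.1123] 4.98
(292, 198, 41, 40) [0.5706 0.0128] [0.0898 0.0831] 75.39
(396, 167, 29, 22) [ 0.6613 -0.2352] [0.0611 0.0516] 52.3
(351, 139, 40, 59) [ 0.6921 -0.138 ] [0.0897 0.1424] 84.19
(257, 132, 40, 58) [0.7157 0.0977] [0.0898 0.1425] 84.32
(215, 129, 40, 58) [0.7252 0.203 ] [0.0895 0.1426] 84.36
```

View pics/c2.png

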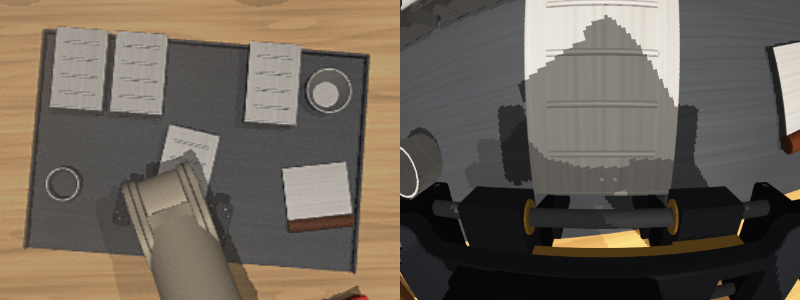

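The tin's far end is still at (0.611, 0.002), so it has not moved. The TCP is 10 mm behind the shut lid's end, and the force rose to 2.8 N, so the lid is at its stop. Next I push the tin along its axis.

Request:
drive_tool([
  [[0.48, -0.13, 0], 0],
  [[0.48, -0.13, 0], 0],
  [[0.48, -0.13, 0], 0],
  [[0.48, -0.13, 0], 0],
  [[0.48, -0.13, 0], 0],
  [[0.48, -0.13, 0], 0],
  [[0.48, -0.13, 0], 0],
  [[0.48, -0.13, 0], 0],
  [[0.48, -0.13, 0], 0],
  [[0.48, -0.13, 0], 0],
])

```text
time: 7.75
ee_pos: [0.5109, 0.0261, 0.0546]
eef_rot: [0.992, -0.127, 0.0, 0.0]
ft_force: [-2.9, -0.2, 1.3]
width: 0.0493
grip_force: 0.9
```

Request:
drive_tool([
  [[0.4, -0.11, 0], 0],
  [[0.4, -0.11, 0], 0],
  [[0.4, -0.11, 0], 0],
  [[0.4, -0.11, 0], 0],
  [[0.4, -0.11, 0], 0],
  [[0.4, -0.11, 0], 0],
  [[0.4, -0.11, 0], 0],
  [[0.4, -0.11, 0], 0],
  [[0.4, -0.11, 0], 0],
  [[0, 0, 0], 0],
])

```text
time: 9.0
ee_pos: [0.5471, 0.0161, 0.0546]
eef_rot: [0.992, -0.127, 0.0, -0.0]
ft_force: [0.2, -0.3, -0.4]
width: 0.0495
grip_force: 0.0
```

```bash
python3 - <<'E'
from h import *
s=r.read_state();print(s['ee_pos'],s['ft_force'])
tin('top2'); snap('wrist','w3')
E
```

```text
[0.54707742 0.0161022  0.05459988] [ 0.21419704 -0.30476544 -0.40154595]
(378, 223, 48, 41) [ 0.4996 -0.2095] [0.0902 0.1123] 4.88
(396, 167, 29, 22) [ 0.6613 -0.2352] [0.0611 0.0516] 52.3
(285, 164, 60, 86) [0.5986 0.0076] [0.2129 0.145 ] 1.32
(351, 139, 40, 59) [ 0.6921 -0.138 ] [0.0897 0.1424] 84.19
(257, 132, 40, 58) [0.7157 0.0977] [0.0898 0.1425] 84.32
(215, 129, 40, 58) [0.7252 0.203 ] [0.0895 0.1426] 84.36
```

```bash
cat >> h.py <<'E'
def far(f,box):
    """far lid/rim edge corners: min-area hull corners of the light blob's part in rows<box[3]"""
    c=dict(np.load(f'pics/{f}.npz'));im=c['color'];g=cv2.cvtColor(im,cv2.COLOR_RGB2GRAY)
    m=((g>135)&(np.ptp(im.astype(int),axis=2)<40)).astype(np.uint8)
    x0,y0,x1,y1=box;k=np.zeros_like(m);k[y0:y1,x0:x1]=m[y0:y1,x0:x1]
    k=cv2.morphologyEx(k,cv2.MORPH_CLOSE,np.ones((3,3)))
    k=max(cv2.findContours(k,cv2.RETR_EXTERNAL,cv2.CHAIN_APPROX_NONE)[0],key=cv2.contourArea)
    h=cv2.approxPolyDP(cv2.convexHull(k),2.5,True)[:,0]
    for p in h: print(p,np.round(ray(c,*p,.076)[:2],4))
E
python3 - <<'E'
from h import *
far('top2',(283,155,350,192))
im=cv2.imread('pics/top2.png')[110:320,180:460];b=cv2.imread('pics/w3.png')
cv2.imwrite('pics/c3.png',np.hstack([cv2.resize(im,(400,300)),cv2.resize(b,(400,300))]))
E
```

```text
[307 164] [0.7048 0.0221]
[341 172] [ 0.6826 -0.063 ]
[337 190] [ 0.6372 -0.0518]
[302 187] [0.6467 0.036 ]
```

View pics/c3.png

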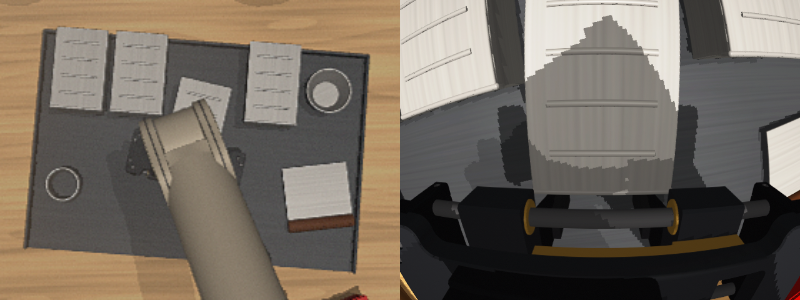

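The tin moved with the fingers. Its far edge centre is at (0.694, -0.020), its yaw is -14.6°, and the lid is against the fingers. Now I push and turn it by +9°.

Request:
drive_tool([
  [[0.56, -0.26, 0], 0.9],
  [[0.56, -0.26, 0], 0.9],
  [[0.56, -0.26, 0], 0.9],
  [[0.56, -0.26, 0], 0.9],
  [[0.56, -0.26, 0], 0.9],
  [[0.56, -0.26, 0], 0.9],
  [[0.56, -0.26, 0], 0.9],
  [[0.56, -0.26, 0], 0.9],
  [[0.56, -0.26, 0], 0.9],
  [[0.56, -0.26, 0], 0.8],
])

```text
time: 10.35
ee_pos: [0.6029, -0.0099, 0.0546]
eef_rot: [0.999, -0.049, 0.0, 0.0]
ft_force: [-0.8, 0.5, 0.9]
width: 0.0492
grip_force: 0.8
```

```bash
python3 - <<'E'
from h import *
s=r.read_state();print(s['ee_pos'],s['ft_force'])
snap('top','top3');snap('wrist','w4')
far('top3',(298,125,346,168))
im=cv2.imread('pics/top3.png')[110:320,180:460];b=cv2.imread('pics/w4.png')
cv2.imwrite('pics/c4.png',np.hstack([cv2.resize(im,(400,300)),cv2.resize(b,(400,300))]))
E
```

```text
[ 0.60289905 -0.00988859  0.05456588] [-0.81597058  0.48558138  0.8588451 ]
[307 143] [0.7584 0.0209]
[342 146] [ 0.7489 -0.0672]
[344 167] [ 0.6952 -0.0709]
[324 167] [ 0.6963 -0.0205]
[306 161] [0.7125 0.0245]
```

View pics/c4.png

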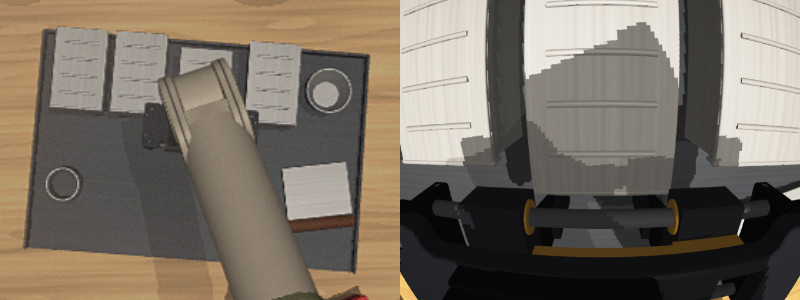

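The tin sits squarely between its neighbours (yaw about -6°), with roughly 21 mm left to the back edge. I push on slowly and watch the force.

Request:
drive_tool([
  [[0.2, -0.04, 0], 0],
  [[0.2, -0.04, 0], 0],
  [[0.2, -0.04, 0], 0],
  [[0.2, -0.04, 0], 0],
  [[0.2, -0.04, 0], 0],
  [[0.2, -0.04, 0], 0],
  [[0.2, -0.04, 0], 0],
  [[0.2, -0.04, 0], 0],
  [[0.1, -0.01, 0], 0],
  [[0, 0, 0], 0],
])

```text
time: 11.7
ee_pos: [0.6198, -0.0131, 0.0546]
eef_rot: [0.999, -0.05, 0.0, 0.0]
ft_force: [-1.0, -0.0, 0.3]
width: 0.05
grip_force: 0.2
```

Request:
drive_tool([
  [[0.1, -0.01, 0], 0],
  [[0.1, -0.01, 0], 0],
  [[0.1, -0.01, 0], 0],
  [[0.05, 0, 0], 0],
  [[0.05, 0, 0], 0],
  [[0, 0, 0], 0],
  [[0, 0, 0], 0],
  [[0, 0, 0], 0],
  [[0, 0, 0], 0],
  [[0, 0, 0], 0],
])

```text
time: 12.95
ee_pos: [0.6236, -0.0133, 0.0546]
eef_rot: [0.999, -0.05, 0.0, 0.0]
ft_force: [-0.3, 0.3, 0.2]
width: 0.0493
grip_force: 0.3
```

Request:
drive_tool([
  [[0.05, 0, 0], 0],
  [[0.05, 0, 0], 0],
  [[0.05, 0, 0], 0],
  [[0.05, 0, 0], 0],
  [[0.05, 0, 0], 0],
  [[0.05, 0, 0], 0],
  [[0, 0, 0], 0],
  [[0, 0, 0], 0],
  [[0, 0, 0], 0],
  [[0, 0, 0], 0],
])

```text
time: 14.2
ee_pos: [0.6256, -0.0132, 0.0544]
eef_rot: [0.999, -0.049, -0.001, 0.0]
ft_force: [-6.6, 0.5, 3.9]
width: 0.0497
grip_force: 3.5
```

The force rose to 6.6 N and the arm stopped advancing, so the tin is at the back edge. One more small press will square it, then I back off and clear the view.

Request:
drive_tool([
  [[0.05, 0, 0], 0],
  [[0.05, 0, 0], 0],
  [[0, 0, 0], 0],
  [[0, 0, 0], 0],
  [[-0.2, 0.02, 0], 0],
  [[-0.5, 0.05, 0], 0],
  [[-1.0, 0.1, 0], 0],
  [[-2, 0.2, 0], 0],
  [[-2, 0.2, 0], 0],
  [[-2, 0.2, 0], 0],
])

```text
time: 15.45
ee_pos: [0.5495, -0.0055, 0.0546]
eef_rot: [0.999, -0.049, 0.0, 0.0]
ft_force: [0.7, -0.2, -0.5]
width: 0.0496
grip_force: 0.0
```

Request:
drive_tool([
  [[0, 0, 2], 0],
  [[0, 0, 2.5], 0],
  [[0, 0, 2.5], 0],
  [[0, 0, 2.5], 0],
  [[0, 0, 2.5], 0],
  [[0, 0, 2], 0],
  [[-1.5, 4, 0], 0],
  [[-1.5, 4, 0], 0],
  [[-1.5, 4, 0], 0],
  [[-1.5, 4, 0], 0],
])

```text
time: 16.7
ee_pos: [0.4908, 0.156, 0.1964]
eef_rot: [0.999, -0.049, 0.001, -0.0]
ft_force: [1.2, 0.5, 0.5]
width: 0.0499
grip_force: 0.0
```

Request:
drive_tool([
  [[-1.5, 4, 0], 0],
  [[-1.5, 4, 0], 0],
  [[-1.5, 4, 0], 0],
  [[-1, 4, 0], 0],
  [[-1, 4, 0], 0],
  [[-1, 4, 0], 0],
  [[-1, 4, 0], 0],
  [[0, 0, 0], 0],
  [[0, 0, 0], 0],
  [[0, 0, 0], 0],
])

```text
time: 17.95
ee_pos: [0.4154, 0.3988, 0.1918]
eef_rot: [0.999, -0.051, -0.003, 0.002]
ft_force: [-1.1, -0.5, 0.1]
width: 0.0496
grip_force: 0.0
```

```bash
python3 - <<'E'
from h import *
s=r.read_state();print(s['ee_pos'],s['ft_force'])
tin('top4');snap('scene','s4')
im=cv2.imread('pics/top4.png')[110:320,180:460];b=cv2.imread('pics/s4.png')[220:370,180:460]
cv2.imwrite('pics/c5.png',np.hstack([cv2.resize(im,(400,300)),cv2.resize(b,(400,300))]))
E
```

```text
[0.41541936 0.39880113 0.19184273] [-1.09242395 -0.49420866  0.08666644]
(377, 223, 49, 41) [ 0.4998 -0.2096] [0.0905 0.1127] 4.98
(396, 167, 29, 22) [ 0.6615 -0.235 ] [0.0616 0.0516] 52.3
(351, 139, 40, 59) [ 0.6921 -0.1382] [0.0901 0.1427] 84.31
(303, 134, 41, 59) [ 0.7068 -0.0195] [0.0909 0.143 ] 83.6
(257, 132, 40, 58) [0.7157 0.0977] [0.0898 0.1427] 84.28
(215, 129, 40, 58) [0.7253 0.2029] [0.0897 0.1428] 84.37
```

View pics/c5.png

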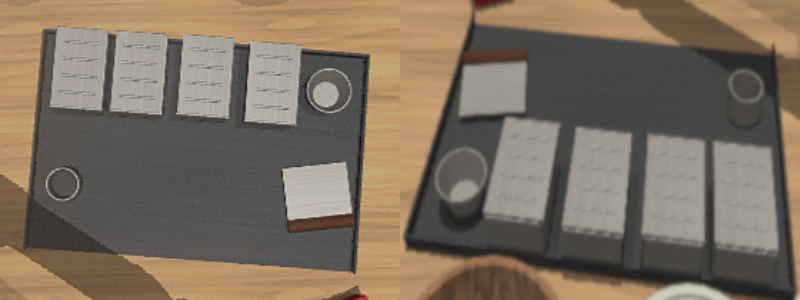

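The tin stands in the gap with its lid shut (143 mm overall), and its centre is within 1 mm of the middle across the row. One finer check of its yaw against the neighbours before handing in.

```bash
python3 - <<'E'
from h import *
c=dict(np.load('pics/top4.npz'));g=cv2.cvtColor(c['color'],cv2.COLOR_RGB2GRAY)
g=np.clip(g.astype(float)-90,0,50)
for n,(x,y,w,h) in dict(right=(351,139,40,59),tin=(303,134,41,59),left=(257,132,40,58),end=(215,129,40,58)).items():
    s=g[y-1:y+h+1,x-1:x+w+1]   # side edges, sub-pixel: 50 % crossings per row
    L=[];Rr=[]
    for i in range(8,h-6):
        q=s[i]>25;j=np.flatnonzero(q);a,b=j[0],j[-1]
        if a and b<len(q)-1:
            L.append((y-1+i,x-1+a-(s[i,a]-25)/(s[i,a]-s[i,a-1])));Rr.append((y-1+i,x-1+b+(s[i,b]-25)/(s[i,b]-s[i,b+1])))
    o=[]
    for E in(L,Rr):
        v,u=np.array(E).T;k=np.polyfit(v,u,1);p=[ray(c,np.polyval(k,t),t,.076) for t in(y,y+h)]
        d=p[0]-p[1];o.append(np.degrees(np.arctan2(d[1],d[0])))
    print(n,np.round(o,2))
E
```

```text
right [-5.63 -5.36]
tin [-5.76 -5.55]
left [-5.73 -5.66]
end [-5.71 -5.69]
```

The tin's yaw matches its neighbours to within about 0.2°, so it is square. I hand the job in.

```bash
python3 -c "
from bench import r
print(r.close_job())"
```

```text
the job is handed in; nothing more can be done
None
```

I slid the lid shut, then pushed the tin into the gap: within 1 mm of the middle, square to its neighbours within about 0.3°, and against the back edge. No other tin, the scraper or the mould shifted measurably, and I handed the job in at about 18 s.

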